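# Take the finished blank out of the drying box

## Robot

A 7-joint arm with a two-finger parallel gripper is mounted at the origin on a cart in front of the work surface, level with it; the furniture and walls round the work are solid. World frame = base frame: x ahead of the robot, y to its left, z up, the work surface at z = 0. Lengths are in m, angles in rad, forces in N, time in s.
With the tool pointing down it reaches from about 0.4 to 0.85 m from the base axis. Payload 4.5 kg.
Tool frame: the origin (TCP) lies on the centre line of the jaws, within the pads' length; the fingertips stand 11 mm ahead of it and the grasp point (between the pads) lies 8 mm behind it; z points along the fingers, y is the direction in which the jaws open and shut (so a half turn about z gives the same grasp; the last joint's range is limited). The gripper opens to 88 mm and grips with 3 to 60 N. Pads are 18 mm wide; open, the fingers measure 123 mm over their backs; the gripper's body (75 mm by 187 mm) begins 45 mm behind the grasp point.
Start: joints at [1.354, 0.689, -0.195, 1.565, 0.157, 0.902, -0.215], TCP at [0.155, -0.605, 0.25] pointing down, gripper open.
Joint ranges: [-3.01, 3.01], [-0.46, 2.08], [-1.47, 1.51], [0.13, 2.56], [-1, 4.14], [0.04, 2.09], [-2.66, 2.66]. Speed limits (rad/s): [2.57, 2.57, 3.14, 3.14, 3.14, 3.14, 3.14].

## Interface

Orientations are given as a unit quaternion [x, y, z, w].
In Python, from plant import r, snapshot gives the robot as it stands.
- The arm moves only by the tool drive_tool, never from a script. Its argument "commands" is a list of rows, each an object of numbers: "wx", "wy", "wz": the turn, a rotation vector about the tool's x, y, z in rad; "dx", "dy", "dz": the shift along the tool's x, y, z in m; "claw": the opening, from 0 (shut) to 1 (fully open). A call has 1 to 12 rows; each row shifts and turns the commanded pose from where the row before left it, along the tool's axes as they then stand; what a row does not reach is not made up. A row lasts 1/10 s, in which the tool goes at most 50 mm and 8.59 degrees, less where a joint would pass 70% of its speed; a pose out of reach is approached as far as the arm can. A call is refused whole if a number of a shift passes 0.05 or a number of a turn 0.15, either way. A call with a gripper value outside its range is refused whole. The fingers move at their own pace and stop on an object; "grip_force" is the grip in N (left out, the last holds). Time passes only in rows, so rows that do not move let the fingers close. It gives the time, the measured TCP pose, the force and the opening at its end, in the units of the state.
- r.get_state(): the state, without advancing time (a new reading comes with each control period).
- snapshot(name): name is "side" or "top"; returns a dict with "color" (480x640x3 uint8, red, green, blue), "fx", "fy", "cx", "cy" (pixels), "world_to_cam" (4x4, takes a point from world to camera coordinates). Camera axes: x right, y up, looking along -z (the intrinsics and any distortion apply to the point x, -y, -z); pixel columns grow to the right and rows downward; lengths in m; the calibration is good to about 2 mm. A picture is of the moment at which its call begins. There is no depth.
- r.finish_job(): hands the job in, once; it reports no verdict.
The state is a dict: "clock": time; "q": joint angles; "qd": joint speeds; "joint_torque": joint torques, N m; "tool_pos": TCP position; "eef_rot": TCP orientation; "contact_force": force on the tool from outside, world axes, zero at the start; "moment": the same for the moment, N m; "opening": opening from 0.0 (shut) to 1.0 (fully open).
Only numpy, scipy, OpenCV 4.12 (cv2) and the standard library are available. Lean on these libraries where they do the work, as an engineer would, in place of code of your own. Each camera call takes 0.05 s, during which the arm holds its last target. There are 200 camera calls.

## Task

The varnished wooden blank on the pedestal inside the drying box is dry. Reach in through the round port in the roof, lift the blank straight out without ramming the box, and set it down gently, standing upright on its end as it stood, in the shallow wooden tray. Leave the identical spare blank on the desk where it is.

Things in the scene. Friction and masses are not known exactly. Their poses are not given: they have to be found in the camera images.
- blank_center (a point): Centre (half-way up) of the blank to take: brown wooden block 29 mm (its x) by 46 mm (its y) by 66 mm tall (its z, up), about 50 g, standing on the pedestal in the drying box within 10 mm of the port's axis, turned up to 30 degrees to the box. Its top is 9 mm below the roof's top face. Best gripped from above across the 29 mm (along its x).
- drying_box: Fixed box, 190 x 190 mm, 120 mm high: clear walls, grey roof 6 mm thick with a central round port of 141 mm clear diameter, edged by a black rubber ring 3 mm above the roof. On its centre line inside stands a round pedestal, 68 mm across, its flat top 45 mm above the desk. Origin: centre of the underside, on the desk; z up, x, y along its sides (x roughly away from the robot).
- tray: Fixed shallow square tray of pale wood, 120 x 120 mm outside, walls 5 mm thick and 14 mm high, floor 5 mm thick (inner floor 110 x 110 mm, 5 mm above the desk), empty. Origin: centre of its underside, on the desk; z up, x and y along its sides. It may be left or right of the box.
- spare_center (a point): Centre (half-way up) of the spare blank, same shape and size as the one to take (29 x 46 x 66 mm), standing loose on the desk behind the box and tray. To be left alone.

How it is judged:
By the outcome, as a careful person would: the job done as asked, in the order asked, and still so for the second after the job is handed in, with the robot touching nothing.
It also fails if it takes over 38 s, if anything falls off the work surface, if the arm or the gripper's body presses on something with over 40 N, if the wrist force passes 120 N, or if a joint passes its speed limit or range.

## Working session

There is one attempt and no reset: what is moved stays moved. The work goes in short steps, Python scripts to look and compute and a tool call to move; the robot and the scene stay as the last step left them, time stands still between calls to the robot, and variables do not carry over. Pictures are saved under pics/ and viewed, on a budget of 10 in all, crops included, one or two more only if the job needs it, and the job is handed in when it is done.

Besides the shell and the picture viewer there is one more tool, called after "Call:" in YAML: its name, and indented under it one key for each argument. drive_tool: Moves the arm, as the interface text tells. Its arguments: {"type":"object","properties":{"commands":{"type":"array","items":{"type":"object","properties":{"wx":{"type":"number"},"wy":{"type":"number"},"wz":{"type":"number"},"dx":{"type":"number"},"dy":{"type":"number"},"dz":{"type":"number"},"claw":{"type":"number"}}}},"grip_force":{"type":"number"}},"required":["commands"]}

```bash
mkdir -p pics
python3 - <<'E'
from plant import r,snapshot
import cv2,pickle
s=r.get_state();print(s)
for n in("side","top"):
    d=snapshot(n);pickle.dump(d,open(f"pics/{n}0.pkl","wb"));cv2.imwrite(f"pics/{n}0.png",d["color"][:,:,::-1])
    print(n,{k:v for k,v in d.items() if k!="color"})
E
```

```text
{'clock': 0.0, 'q': array([ 1.35376614,  0.6899785 , -0.19451974,  1.56637022,  0.15731141,
        0.9025065 , -0.21508097]), 'qd': array([-4.67372988e-04,  1.56355902e-03, -1.07146032e-05,  7.32080970e-04,
        8.90387499e-04,  1.70573901e-04, -5.05201624e-04]), 'joint_torque': array([-4.43208328e-04, -5.27570951e+01, -1.26684006e+00, -1.53433210e+01,
       -5.25891641e-02,  6.50312664e-03,  1.79287176e-04]), 'tool_pos': array([ 0.15492597, -0.60484404,  0.24890662]), 'eef_rot': array([ 9.92138004e-01,  1.25145149e-01, -1.87920308e-04, -9.15350767e-04]), 'contact_force': array([ 0.06829278,  0.07134169, -0.89949194]), 'moment': array([ 0.03456735, -0.0743814 ,  0.02238039]), 'opening': 1.0006370651820413}
side {'fx': 514.4422474413177, 'fy': 514.4422474413177, 'cx': 318.25440055874924, 'cy': 242.14500034550483, 'world_to_cam': array([[ 0.99919399,  0.03707489, -0.01538935, -0.59132622],
       [-0.01501277,  0.70069026,  0.71330763, -0.30705083],
       [ 0.03722897, -0.71250166,  0.70068209, -0.68246687],
       [ 0.        ,  0.        ,  0.        ,  1.        ]])}
top {'fx': 486.9736694803807, 'fy': 486.9736694803807, 'cx': 308.17248334503853, 'cy': 236.4879405043059, 'world_to_cam': array([[-0.02951936, -0.99949264, -0.01196098,  0.37646109],
       [ 0.99824474, -0.03009292,  0.05100835, -0.60353704],
       [-0.05134241, -0.01043425,  0.9986266 , -0.90729895],
       [ 0.        ,  0.        ,  0.        ,  1.        ]])}
```

View pics/side0.png

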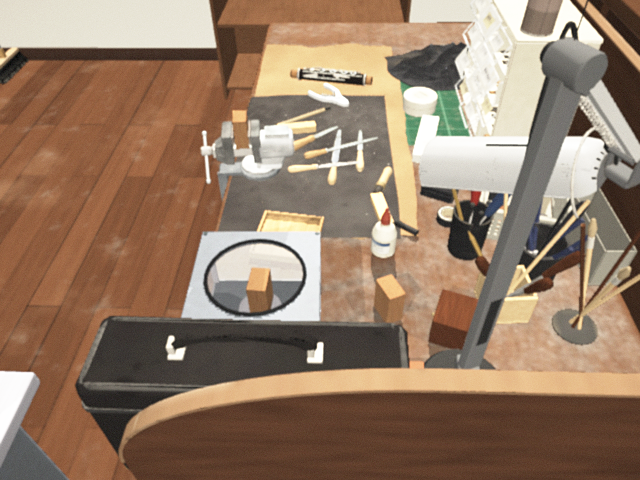

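View pics/top0.png

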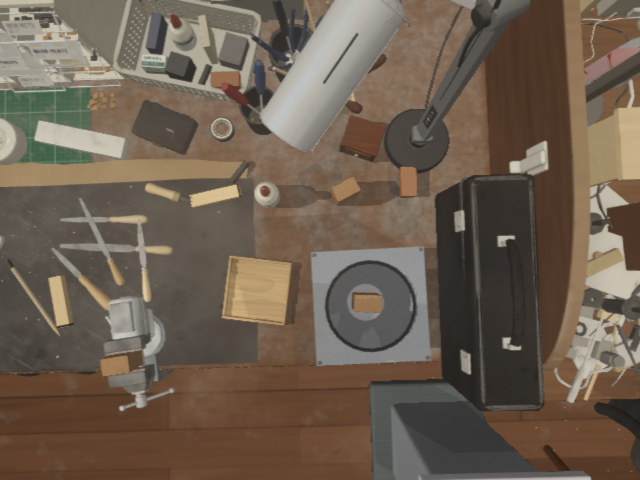

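The top view shows the box (ring centre about (371,306)), the blank inside it (367,302), the tray (258,290), candidate spares (345,188) and (408,181), and a tall black case to the right of the box. Next I'll measure these.

```bash
cat > h.py <<'E'
import numpy as np,cv2,pickle
def ray(d,u,v,z):
    M=d["world_to_cam"];R=M[:3,:3];c=-R.T@M[:3,3]
    w=R.T@np.array([(u-d["cx"])/d["fx"],-(v-d["cy"])/d["fy"],-1.]);return c+w*(z-c[2])/w[2]
def proj(d,p):
    M=d["world_to_cam"];q=M[:3,:3]@np.array(p)+M[:3,3]
    return np.array([d["cx"]+d["fx"]*q[0]/-q[2],d["cy"]-d["fy"]*q[1]/-q[2]])
def blobs(d,lo,hi,roi,amin=60):
    x0,y0,x1,y1=roi;h=cv2.cvtColor(d["color"],cv2.COLOR_RGB2HSV)
    m=cv2.inRange(h,lo,hi);k=np.zeros_like(m);k[y0:y1,x0:x1]=m[y0:y1,x0:x1]
    return [c for c in cv2.findContours(k,cv2.RETR_EXTERNAL,cv2.CHAIN_APPROX_NONE)[0] if cv2.contourArea(c)>amin]
E
python3 - <<'E'
from h import *
d=pickle.load(open("pics/top0.pkl","rb"));s=pickle.load(open("pics/side0.pkl","rb"))
for e in(d,s):
    M=e["world_to_cam"];print("cam",-M[:3,:3].T@M[:3,3])
hs=cv2.cvtColor(d["color"],cv2.COLOR_RGB2HSV)
for u,v in[(367,300),(360,310),(345,188),(408,175),(408,190),(258,280),(226,270),(329,305),(340,305),(320,270)]:print((u,v),hs[v,u],d["color"][v,u])
for u,v in[(258,272),(258,290),(390,285),(382,300),(395,305)]:print("s",(u,v),cv2.cvtColor(s["color"],cv2.COLOR_RGB2HSV)[v,u])
c=np.vstack([cv2.resize(d["color"][240:370,210:440],None,fx=3.4,fy=3.4,interpolation=cv2.INTER_CUBIC)])
cv2.imwrite("pics/crop1.png",c[:,:,::-1])
E
```

```text
cam [0.56700765 0.34864092 0.94134114]
cam [ 0.61164745 -0.2491879   0.68811388]
(367, 300) [ 15 115 151] [151 117  83]
(360, 310) [ 15 113 149] [149 116  83]
(345, 188) [ 15 115 164] [164 128  90]
(408, 175) [ 13 121 160] [160 116  84]
(408, 190) [ 13 124 161] [161 117  83]
(258, 280) [ 18 103 185] [185 154 110]
(226, 270) [ 16  64 100] [100  88  75]
(329, 305) [10  9 89] [89 87 86]
(340, 305) [ 0  3 90] [90 89 89]
(320, 270) [ 60   2 149] [148 149 148]
s (258, 272) [ 16 123 233]
s (258, 290) [ 15 127 211]
s (390, 285) [ 18 116 244]
s (382, 300) [ 14 140 138]
s (395, 305) [ 13 128 157]
```

View pics/crop1.png

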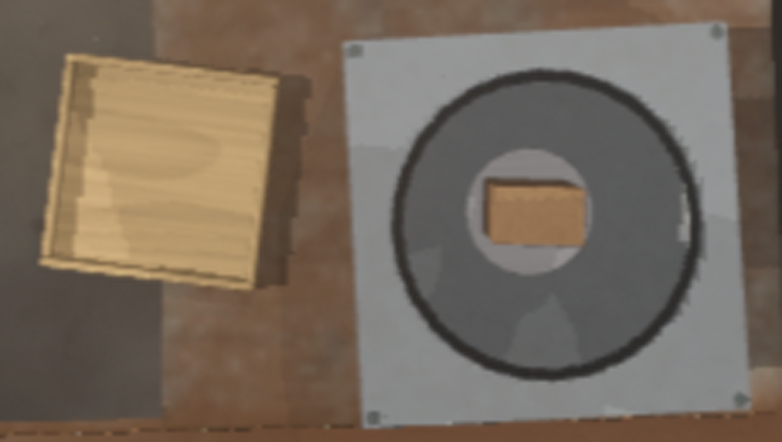

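Clear enlarged view: blank's top face spans crop (488,185)–(585,247), nearly aligned to the image; tray corners at (66,55),(277,76),(252,290),(40,265); ring centred near (547,225).

Run:
```python
from h import *
d=pickle.load(open("pics/top0.pkl","rb"));s=pickle.load(open("pics/side0.pkl","rb"))
def rect(c,z,name):
    P=np.array([ray(d,u,v,z)[:2] for u,v in c.reshape(-1,2)],np.float32)
    (cx,cy),(w,h),a=cv2.minAreaRect(P);print(name,np.round([cx,cy,w,h],4),"ang",a);return P
for c in blobs(d,(10,90,125),(20,180,255),(340,285,400,325)):rect(c,.111,"blank")
for c in blobs(d,(10,90,125),(20,180,255),(320,160,425,210)):rect(c,.066,"spare?")
print("tray",[np.round(ray(d,210+u/3.4,240+v/3.4,.014)[:2],4) for u,v in[(66,55),(277,76),(252,290),(40,265)]])
print("roof",[np.round(ray(d,210+u/3.4,240+v/3.4,.12)[:2],4) for u,v in[(343,42),(727,22),(749,411),(362,428)]])
for c in blobs(d,(0,0,0),(180,255,62),(322,255,420,355),200):
    P=np.array([ray(d,u,v,.123)[:2] for u,v in c.reshape(-1,2)],np.float32);print("ring",cv2.fitEllipse(P))
# side view: blank top face
for c in blobs(s,(8,90,180),(22,200,255),(235,255,285,325),30):
    P=np.array([ray(s,u,v,.111)[:2] for u,v in c.reshape(-1,2)],np.float32);print("side blank",cv2.minAreaRect(P))
# case height: triangulate near top corners
def tri(a,b):
    q=[]
    for e,(u,v) in((d,a),(s,b)):
        o=ray(e,u,v,.9);p=ray(e,u,v,0);q.append((o,p-o))
    A=np.stack([q[0][1],-q[1][1]],1);t=np.linalg.lstsq(A,q[1][0]-q[0][0],rcond=None)[0]
    p0=q[0][0]+t[0]*q[0][1];p1=q[1][0]+t[1]*q[1][1];return np.round((p0+p1)/2,3),np.linalg.norm(p0-p1)
print("case",tri((441,402),(110,320)),tri((439,194),(402,327)))
print("spare top",tri((345,182),(390,283)))
print("case top right corners",[np.round(ray(d,u,v,.22)[:2],3) for u,v in((437,190),(440,402),(541,405),(533,178))])
```

```text
blank [0.494  0.2602 0.0458 0.0269] ang 88.3553237915039
spare? [0.697  0.2888 0.0298 0.0498] ang 27.39316749572754
spare? [0.7069 0.1754 0.0307 0.0509] ang 88.17459869384766
spare? [0.7253 0.2308 0.032  0.0399] ang 2.0404226779937744
tray [array([0.5816, 0.5096]), array([0.5664, 0.3915]), array([0.448 , 0.4087]), array([0.4652, 0.5266])]
roof [array([0.5823, 0.3534]), array([0.5866, 0.1632]), array([0.3962, 0.1604]), array([0.3931, 0.3498])]
ring ((0.4903952181339264, 0.2571612298488617), (0.14737799763679504, 0.1482418179512024), 80.4668197631836)
side blank ((0.4936109781265259, 0.2576894760131836), (0.044483959674835205, 0.028786374256014824), 86.91007995605469)
case (array([0.326, 0.149, 0.148]), np.float64(0.01986178081140297)) (array([0.682, 0.142, 0.154]), np.float64(0.024596549997311725))
spare top (array([0.702, 0.289, 0.072]), np.float64(0.012076137244056527))
case top right corners [array([0.667, 0.163]), array([0.358, 0.172]), array([0.349, 0.026]), array([0.681, 0.02 ])]
```

Run:
```python
from h import *
d=pickle.load(open("pics/top0.pkl","rb"));s=pickle.load(open("pics/side0.pkl","rb"))
def tri(a,b):
    q=[]
    for e,(u,v) in((d,a),(s,b)):
        o=ray(e,u,v,.9);p=ray(e,u,v,0);q.append((o,p-o))
    A=np.stack([q[0][1],-q[1][1]],1);t=np.linalg.lstsq(A,q[1][0]-q[0][0],rcond=None)[0]
    p0=q[0][0]+t[0]*q[0][1];p1=q[1][0]+t[1]*q[1][1];return np.round((p0+p1)/2,3),np.linalg.norm(p0-p1)
print("lamp end",tri((283,128),(422,165)))
print("case handle",tri((505,240),(318,352)),tri((505,342),(176,352)))
print("bottle",tri((265,188),(386,213)))
for a in((583,200),(583,250),(575,300),(560,350),(540,400)):
    for z in(0,.1,.2,.3,.4):
        p=ray(d,*a,z);print("rim",a,z,p[:2].round(3),"side px",proj(s,p).round())
```

```text
lamp end (array([0.75 , 0.388, 0.231]), np.float64(0.028382947901030343))
case handle (array([0.591, 0.064, 0.214]), np.float64(0.0021105800983191054)) (array([0.436, 0.067, 0.203]), np.float64(0.0038781797701531923))
bottle (array([0.697, 0.431, 0.094]), np.float64(0.0023914305322730233))
rim (583, 200) 0 [ 0.67  -0.174] side px [387. 665.]
rim (583, 200) 0.1 [ 0.659 -0.118] side px [381. 578.]
rim (583, 200) 0.2 [ 0.648 -0.063] side px [373. 479.]
rim (583, 200) 0.3 [ 0.637 -0.007] side px [365. 367.]
rim (583, 200) 0.4 [0.626 0.048] side px [356. 239.]
rim (583, 250) 0 [ 0.574 -0.168] side px [295. 654.]
rim (583, 250) 0.1 [ 0.573 -0.113] side px [293. 568.]
rim (583, 250) 0.2 [ 0.572 -0.058] side px [292. 472.]
rim (583, 250) 0.3 [ 0.571 -0.004] side px [289. 362.]
rim (583, 250) 0.4 [0.571 0.051] side px [287. 235.]
rim (575, 300) 0 [ 0.479 -0.147] side px [209. 626.]
rim (575, 300) 0.1 [ 0.488 -0.095] side px [212. 544.]
rim (575, 300) 0.2 [ 0.497 -0.042] side px [215. 452.]
rim (575, 300) 0.3 [0.507 0.011] side px [219. 346.]
rim (575, 300) 0.4 [0.516 0.063] side px [223. 224.]
rim (560, 350) 0 [ 0.385 -0.114] side px [133. 586.]
rim (560, 350) 0.1 [ 0.404 -0.065] side px [140. 510.]
rim (560, 350) 0.2 [ 0.424 -0.016] side px [147. 423.]
rim (560, 350) 0.3 [0.443 0.034] side px [155. 324.]
rim (560, 350) 0.4 [0.462 0.083] side px [165. 208.]
rim (540, 400) 0 [ 0.292 -0.071] side px [ 68. 541.]
rim (540, 400) 0.1 [ 0.322 -0.026] side px [ 77. 471.]
rim (540, 400) 0.2 [0.351 0.018] side px [ 88. 391.]
rim (540, 400) 0.3 [0.38  0.063] side px [ 99. 298.]
rim (540, 400) 0.4 [0.409 0.107] side px [113. 190.]
```

Between the start pose and the box stand the arched end board (about 0.3 m high at y≈0) and the case handle (0.21 m). I'll lift to z≈0.45 before swinging, and work out the swing's tool-axis rows.

Call:
drive_tool:
  commands:
    - {"dz": -0.05}
    - {"dz": -0.05}
    - {"dz": -0.05}
    - {"dz": -0.05}
    - {}

```text
validation failed for argument at $.co...
```

```bash
cat >> h.py <<'E'
def tool(s,p):
    "world target point -> remaining shift in tool axes, tool-x heading in deg"
    from scipy.spatial.transform import Rotation as R
    q=R.from_quat(s["eef_rot"]);x=q.as_matrix()[:,0]
    return (q.inv().apply(np.array(p)-s["tool_pos"])).round(4),np.degrees(np.arctan2(x[1],x[0])).round(2)
E
python3 - <<'E'
from h import *
from plant import r
s=r.get_state();print(s["clock"],s["tool_pos"],tool(s,[.44,-.22,.45]))
h=np.radians(tool(s,[0,0,0])[1]);p=s["tool_pos"][:2]
for n,w,z in((11,[.44,-.22],0),(11,[.494,.259],0)):
    dv=(np.array(w)-p)/n;p=np.array(w)
    for i in range(n):
        x=np.array([np.cos(h),np.sin(h)]);y=np.array([np.sin(h),-np.cos(h)])
        print(round(dv@x,3),round(dv@y,3));h+=1.285/22
E
```

```text
0.1 [ 0.15495958 -0.6049102   0.24900172] (array([ 0.3717, -0.3024, -0.2005]), np.float64(14.38))
0.034 -0.027
0.035 -0.025
0.037 -0.023
0.038 -0.021
0.039 -0.019
0.04 -0.017
0.041 -0.014
0.042 -0.012
0.043 -0.009
0.043 -0.007
0.043 -0.004
0.037 -0.023
0.038 -0.021
0.039 -0.019
0.041 -0.017
0.041 -0.014
0.042 -0.012
0.043 -0.009
0.043 -0.007
0.044 -0.004
0.044 -0.002
0.044 0.001
```

Call:
drive_tool:
  commands:
    - {"dz": -0.05}
    - {"dz": -0.05}
    - {"dz": -0.05}
    - {"dz": -0.05}
    - {"dz": 0}

```text
validation failed for argument at $.co...
```

Call:
drive_tool:
  commands:
    - {"dx": 0, "dy": 0, "dz": -0.05, "wx": 0, "wy": 0, "wz": 0, "claw": 1}
    - {"dx": 0, "dy": 0, "dz": -0.05, "wx": 0, "wy": 0, "wz": 0, "claw": 1}
    - {"dx": 0, "dy": 0, "dz": -0.05, "wx": 0, "wy": 0, "wz": 0, "claw": 1}
    - {"dx": 0, "dy": 0, "dz": -0.05, "wx": 0, "wy": 0, "wz": 0, "claw": 1}

```text
clock: 0.5
tool_pos: [0.1549, -0.6049, 0.4514]
eef_rot: [0.992, 0.125, -0.0, -0.0]
contact_force: [0.6, -1.5, 0.4]
opening: 1.002
```

Call:
drive_tool:
  commands:
    - {"dx": 0.034, "dy": -0.027, "dz": 0, "wx": 0, "wy": 0, "wz": -0.058, "claw": 0.65}
    - {"dx": 0.035, "dy": -0.025, "dz": 0, "wx": 0, "wy": 0, "wz": -0.058, "claw": 0.65}
    - {"dx": 0.037, "dy": -0.023, "dz": 0, "wx": 0, "wy": 0, "wz": -0.058, "claw": 0.65}
    - {"dx": 0.038, "dy": -0.021, "dz": 0, "wx": 0, "wy": 0, "wz": -0.058, "claw": 0.65}
    - {"dx": 0.039, "dy": -0.019, "dz": 0, "wx": 0, "wy": 0, "wz": -0.058, "claw": 0.65}
    - {"dx": 0.04, "dy": -0.017, "dz": 0, "wx": 0, "wy": 0, "wz": -0.058, "claw": 0.65}
    - {"dx": 0.041, "dy": -0.014, "dz": 0, "wx": 0, "wy": 0, "wz": -0.058, "claw": 0.65}
    - {"dx": 0.042, "dy": -0.012, "dz": 0, "wx": 0, "wy": 0, "wz": -0.058, "claw": 0.65}
    - {"dx": 0.043, "dy": -0.009, "dz": 0, "wx": 0, "wy": 0, "wz": -0.058, "claw": 0.65}
    - {"dx": 0.043, "dy": -0.007, "dz": 0, "wx": 0, "wy": 0, "wz": -0.058, "claw": 0.65}
    - {"dx": 0.043, "dy": -0.004, "dz": 0, "wx": 0, "wy": 0, "wz": -0.058, "claw": 0.65}

```text
clock: 1.6
tool_pos: [0.4415, -0.2209, 0.4495]
eef_rot: [0.902, 0.431, -0.0, -0.0]
contact_force: [0.5, -1.0, -0.1]
opening: 0.653
```

Call:
drive_tool:
  commands:
    - {"dx": 0.037, "dy": -0.023, "dz": 0, "wx": 0, "wy": 0, "wz": -0.058, "claw": 0.65}
    - {"dx": 0.038, "dy": -0.021, "dz": 0, "wx": 0, "wy": 0, "wz": -0.058, "claw": 0.65}
    - {"dx": 0.039, "dy": -0.019, "dz": 0, "wx": 0, "wy": 0, "wz": -0.058, "claw": 0.65}
    - {"dx": 0.041, "dy": -0.017, "dz": 0, "wx": 0, "wy": 0, "wz": -0.058, "claw": 0.65}
    - {"dx": 0.041, "dy": -0.014, "dz": 0, "wx": 0, "wy": 0, "wz": -0.058, "claw": 0.65}
    - {"dx": 0.042, "dy": -0.012, "dz": 0, "wx": 0, "wy": 0, "wz": -0.058, "claw": 0.65}
    - {"dx": 0.043, "dy": -0.009, "dz": 0, "wx": 0, "wy": 0, "wz": -0.058, "claw": 0.65}
    - {"dx": 0.043, "dy": -0.007, "dz": 0, "wx": 0, "wy": 0, "wz": -0.058, "claw": 0.65}
    - {"dx": 0.044, "dy": -0.004, "dz": 0, "wx": 0, "wy": 0, "wz": -0.058, "claw": 0.65}
    - {"dx": 0.044, "dy": -0.002, "dz": 0, "wx": 0, "wy": 0, "wz": -0.058, "claw": 0.65}
    - {"dx": 0.044, "dy": 0.001, "dz": 0, "wx": 0, "wy": 0, "wz": -0.058, "claw": 0.65}

```text
clock: 2.7
tool_pos: [0.4984, 0.2569, 0.4493]
eef_rot: [0.722, 0.692, -0.001, 0.0]
contact_force: [0.5, 0.0, -0.2]
opening: 0.65
```

Run:
```python
from h import *
from plant import r,snapshot
s=r.get_state();print(s["clock"],s["q"].round(2),s["contact_force"],tool(s,[.494,.259,.2]))
```

```text
2.7 [-0.13  0.49 -0.74  1.42  0.33  1.36 -0.92] [ 0.53334763  0.02494299 -0.23482334] (array([ 0.0021, -0.0044,  0.2493]), np.float64(87.6))
```

Call:
drive_tool:
  commands:
    - {"dx": 0.002, "dy": -0.004, "dz": 0.05, "wx": 0, "wy": 0, "wz": 0, "claw": 0.65}
    - {"dx": 0, "dy": 0, "dz": 0.05, "wx": 0, "wy": 0, "wz": 0, "claw": 0.65}
    - {"dx": 0, "dy": 0, "dz": 0.05, "wx": 0, "wy": 0, "wz": 0, "claw": 0.65}
    - {"dx": 0, "dy": 0, "dz": 0.05, "wx": 0, "wy": 0, "wz": 0, "claw": 0.65}
    - {"dx": 0, "dy": 0, "dz": 0.04, "wx": 0, "wy": 0, "wz": 0, "claw": 0.65}
    - {"dx": 0, "dy": 0, "dz": 0, "wx": 0, "wy": 0, "wz": 0, "claw": 0.65}

```text
clock: 3.3
tool_pos: [0.4917, 0.2547, 0.2049]
eef_rot: [0.722, 0.692, -0.006, -0.001]
contact_force: [0.1, -0.3, 0.1]
opening: 0.648
```

Run:
```python
from h import *
from plant import r,snapshot
d=snapshot("side");s=r.get_state();print(s["tool_pos"],s["contact_force"],tool(s,[.494,.259,.084]))
c=d["color"][120:330,150:430];c=cv2.resize(c,None,fx=2.8,fy=2.8,interpolation=cv2.INTER_CUBIC);cv2.imwrite("pics/s2.png",c[:,:,::-1])
```

```text
[0.49340927 0.25662423 0.20812491] [0.2057486  0.22776452 1.18528508] (array([0.0028, 0.001 , 0.1241]), np.float64(87.51))
```

View pics/s2.png

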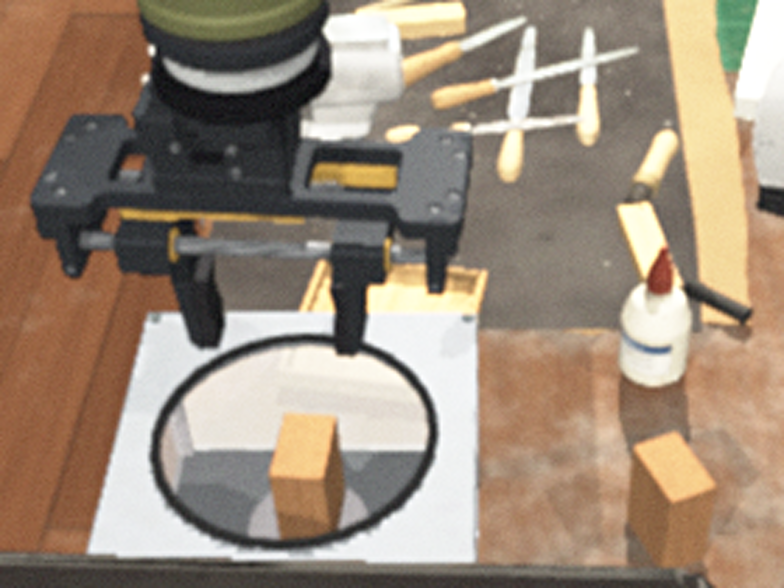

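The jaws hang over the port, centred on the blank (crop ~(305,445)) and opening across its narrow side. I'm going down now.

Call:
drive_tool:
  commands:
    - {"dx": 0.003, "dy": 0.001, "dz": 0.02, "wx": 0, "wy": 0, "wz": 0, "claw": 0.65}
    - {"dx": 0, "dy": 0, "dz": 0.02, "wx": 0, "wy": 0, "wz": 0, "claw": 0.65}
    - {"dx": 0, "dy": 0, "dz": 0.02, "wx": 0, "wy": 0, "wz": 0, "claw": 0.65}
    - {"dx": 0, "dy": 0, "dz": 0.02, "wx": 0, "wy": 0, "wz": 0, "claw": 0.65}
    - {"dx": 0, "dy": 0, "dz": 0.02, "wx": 0, "wy": 0, "wz": 0, "claw": 0.65}
    - {"dx": 0, "dy": 0, "dz": 0.012, "wx": 0, "wy": 0, "wz": 0, "claw": 0.65}
    - {"dx": 0, "dy": 0, "dz": 0.01, "wx": 0, "wy": 0, "wz": 0, "claw": 0.65}
    - {"dx": 0, "dy": 0, "dz": 0, "wx": 0, "wy": 0, "wz": 0, "claw": 0.65}
    - {"dx": 0, "dy": 0, "dz": 0, "wx": 0, "wy": 0, "wz": 0, "claw": 0.65}

```text
clock: 4.25
tool_pos: [0.4963, 0.2611, 0.0888]
eef_rot: [0.723, 0.691, 0.001, 0.0]
contact_force: [0.1, 0.6, -0.0]
opening: 0.649
```

Run:
```python
from h import *
from plant import r,snapshot
d=snapshot("side");s=r.get_state();print(s["tool_pos"],s["contact_force"],tool(s,[.494,.259,.086]))
c=d["color"][190:330,170:350];c=cv2.resize(c,None,fx=4,fy=4,interpolation=cv2.INTER_CUBIC);cv2.imwrite("pics/s3.png",c[:,:,::-1])
```

```text
[0.49633091 0.2611609  0.08884608] [ 0.08976765  0.00730802 -0.29671227] (array([-0.0023, -0.0022,  0.0028]), np.float64(87.48))
```

View pics/s3.png

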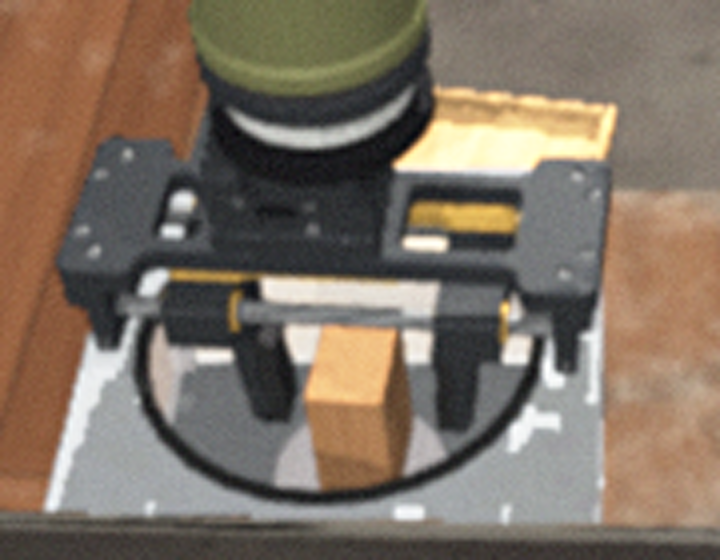

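The blank stands between the fingers with clear gaps on both sides (finger inner edges at about 290 and 440, blank 308–408). I'll make a small correction and close.

Call:
drive_tool:
  commands:
    - {"dx": -0.002, "dy": -0.002, "dz": 0.001, "wx": 0, "wy": 0, "wz": 0, "claw": 0.65}
    - {"dx": 0, "dy": 0, "dz": 0, "wx": 0, "wy": 0, "wz": 0, "claw": 0.45}
    - {"dx": 0, "dy": 0, "dz": 0, "wx": 0, "wy": 0, "wz": 0, "claw": 0.36}
    - {"dx": 0, "dy": 0, "dz": 0, "wx": 0, "wy": 0, "wz": 0, "claw": 0.3}
    - {"dx": 0, "dy": 0, "dz": 0, "wx": 0, "wy": 0, "wz": 0, "claw": 0.1}
    - {"dx": 0, "dy": 0, "dz": 0, "wx": 0, "wy": 0, "wz": 0, "claw": 0.1}
    - {"dx": 0, "dy": 0, "dz": 0, "wx": 0, "wy": 0, "wz": 0, "claw": 0.1}
  grip_force: 20

```text
clock: 5.0
tool_pos: [0.4938, 0.2588, 0.087]
eef_rot: [0.722, 0.691, 0.0, 0.0]
contact_force: [-0.1, 0.4, 0.4]
opening: 0.328
```

Gripped (opening ≈ 28.9 mm). Lifting straight up.

Call:
drive_tool:
  commands:
    - {"dx": 0, "dy": 0, "dz": -0.01, "wx": 0, "wy": 0, "wz": 0, "claw": 0.1}
    - {"dx": 0, "dy": 0, "dz": -0.02, "wx": 0, "wy": 0, "wz": 0, "claw": 0.1}
    - {"dx": 0, "dy": 0, "dz": -0.02, "wx": 0, "wy": 0, "wz": 0, "claw": 0.1}
    - {"dx": 0, "dy": 0, "dz": -0.02, "wx": 0, "wy": 0, "wz": 0, "claw": 0.1}
    - {"dx": 0, "dy": 0, "dz": -0.02, "wx": 0, "wy": 0, "wz": 0, "claw": 0.1}
    - {"dx": 0, "dy": 0, "dz": -0.02, "wx": 0, "wy": 0, "wz": 0, "claw": 0.1}
    - {"dx": 0, "dy": 0, "dz": -0.02, "wx": 0, "wy": 0, "wz": 0, "claw": 0.1}
    - {"dx": 0, "dy": 0, "dz": -0.02, "wx": 0, "wy": 0, "wz": 0, "claw": 0.1}
    - {"dx": 0, "dy": 0, "dz": -0.01, "wx": 0, "wy": 0, "wz": 0, "claw": 0.1}
    - {"dx": 0, "dy": 0, "dz": 0, "wx": 0, "wy": 0, "wz": 0, "claw": 0.1}

```text
clock: 6.0
tool_pos: [0.4942, 0.2592, 0.2484]
eef_rot: [0.723, 0.691, 0.001, 0.0]
contact_force: [0.1, -0.5, -1.1]
opening: 0.329
```

Run:
```python
from h import *
from plant import r,snapshot
d=snapshot("side");s=r.get_state();print(s["tool_pos"],s["contact_force"],s["opening"],tool(s,[.515,.459,.2]))
c=d["color"][100:330,150:430];c=cv2.resize(c,None,fx=2.6,fy=2.6,interpolation=cv2.INTER_CUBIC);cv2.imwrite("pics/s4.png",c[:,:,::-1])
```

```text
[0.49369572 0.25870642 0.24721123] [ 0.0215979  -0.19821927 -0.78023019] 0.3275650545905024 (array([0.201 , 0.0124, 0.0473]), np.float64(87.48))
```

View pics/s4.png

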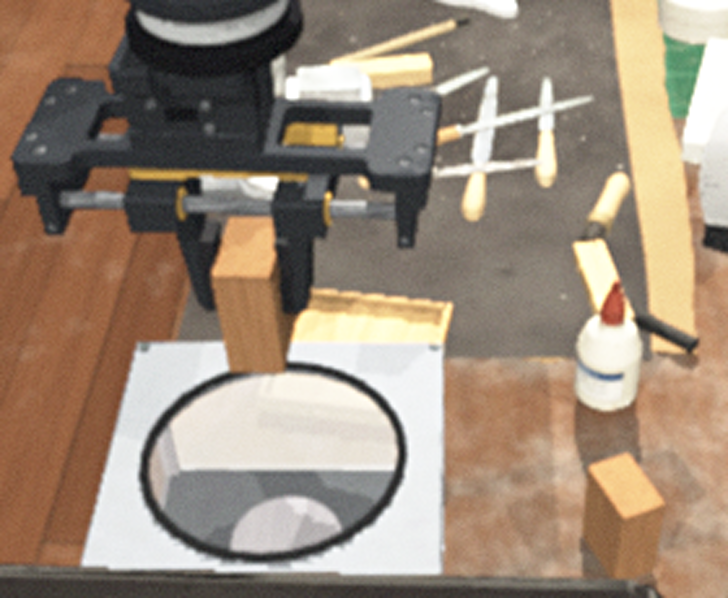

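The blank is out, held upright in the jaws (crop ~(252,300)), well above the roof, and the pedestal is empty. Moving across to the tray.

Call:
drive_tool:
  commands:
    - {"dx": 0.01, "dy": 0.001, "dz": 0, "wx": 0, "wy": 0, "wz": 0, "claw": 0.1}
    - {"dx": 0.02, "dy": 0.001, "dz": 0, "wx": 0, "wy": 0, "wz": 0, "claw": 0.1}
    - {"dx": 0.03, "dy": 0.002, "dz": 0, "wx": 0, "wy": 0, "wz": 0, "claw": 0.1}
    - {"dx": 0.03, "dy": 0.002, "dz": 0, "wx": 0, "wy": 0, "wz": 0, "claw": 0.1}
    - {"dx": 0.03, "dy": 0.002, "dz": 0, "wx": 0, "wy": 0, "wz": 0, "claw": 0.1}
    - {"dx": 0.03, "dy": 0.002, "dz": 0, "wx": 0, "wy": 0, "wz": 0, "claw": 0.1}
    - {"dx": 0.03, "dy": 0.001, "dz": 0, "wx": 0, "wy": 0, "wz": 0, "claw": 0.1}
    - {"dx": 0.02, "dy": 0.001, "dz": 0, "wx": 0, "wy": 0, "wz": 0, "claw": 0.1}
    - {"dx": 0, "dy": 0, "dz": 0, "wx": 0, "wy": 0, "wz": 0, "claw": 0.1}
    - {"dx": 0, "dy": 0, "dz": 0, "wx": 0, "wy": 0, "wz": 0, "claw": 0.1}

```text
clock: 7.05
tool_pos: [0.5137, 0.4579, 0.2454]
eef_rot: [0.722, 0.692, -0.001, 0.0]
contact_force: [-0.0, -0.9, 0.1]
opening: 0.332
```

Call:
drive_tool:
  commands:
    - {"dx": 0, "dy": 0, "dz": 0.015, "wx": 0, "wy": 0, "wz": 0, "claw": 0.1}
    - {"dx": 0, "dy": 0, "dz": 0.03, "wx": 0, "wy": 0, "wz": 0, "claw": 0.1}
    - {"dx": 0, "dy": 0, "dz": 0.03, "wx": 0, "wy": 0, "wz": 0, "claw": 0.1}
    - {"dx": 0, "dy": 0, "dz": 0.03, "wx": 0, "wy": 0, "wz": 0, "claw": 0.1}
    - {"dx": 0, "dy": 0, "dz": 0.025, "wx": 0, "wy": 0, "wz": 0, "claw": 0.1}
    - {"dx": 0, "dy": 0, "dz": 0.02, "wx": 0, "wy": 0, "wz": 0, "claw": 0.1}
    - {"dx": 0, "dy": 0, "dz": 0.01, "wx": 0, "wy": 0, "wz": 0, "claw": 0.1}
    - {"dx": 0, "dy": 0, "dz": 0, "wx": 0, "wy": 0, "wz": 0, "claw": 0.1}
    - {"dx": 0, "dy": 0, "dz": 0, "wx": 0, "wy": 0, "wz": 0, "claw": 0.1}

```text
clock: 7.95
tool_pos: [0.5148, 0.4579, 0.0874]
eef_rot: [0.723, 0.691, 0.0, -0.0]
contact_force: [-0.2, 0.1, -0.1]
opening: 0.326
```

Run:
```python
from h import *
from plant import r,snapshot
d=snapshot("side");s=r.get_state();print(s["clock"],s["tool_pos"],s["contact_force"],s["opening"],tool(s,[.515,.459,.047]))
c=d["color"][120:270,170:370];c=cv2.resize(c,None,fx=3.6,fy=3.6,interpolation=cv2.INTER_CUBIC);cv2.imwrite("pics/s5.png",c[:,:,::-1])
```

```text
8.0 [0.51502248 0.45836165 0.08794893] [ 0.11256027  0.61839355 -0.68046793] 0.3325824842005111 (array([ 0.0006, -0.0001,  0.0409]), np.float64(87.45))
```

View pics/s5.png

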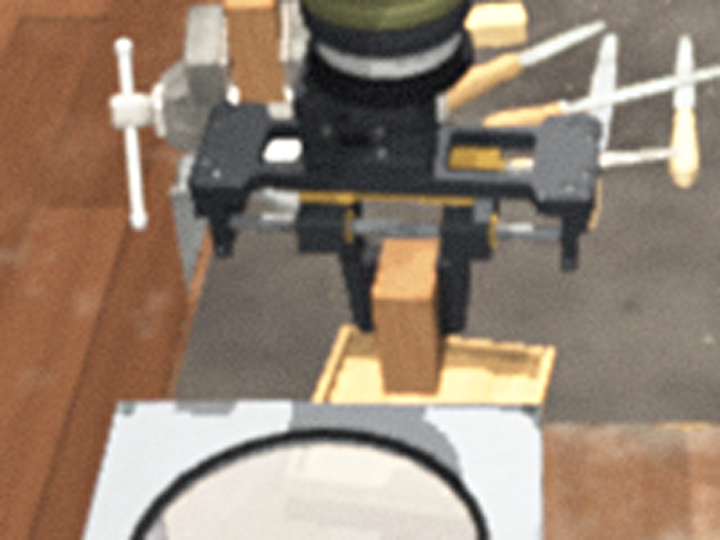

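The blank hangs upright above the tray's interior (crop ~(408,320)). Lowering it, slowly near the floor.

Call:
drive_tool:
  commands:
    - {"dx": 0.001, "dy": 0, "dz": 0.01, "wx": 0, "wy": 0, "wz": 0, "claw": 0.1}
    - {"dx": 0, "dy": 0, "dz": 0.01, "wx": 0, "wy": 0, "wz": 0, "claw": 0.1}
    - {"dx": 0, "dy": 0, "dz": 0.008, "wx": 0, "wy": 0, "wz": 0, "claw": 0.1}
    - {"dx": 0, "dy": 0, "dz": 0.005, "wx": 0, "wy": 0, "wz": 0, "claw": 0.1}
    - {"dx": 0, "dy": 0, "dz": 0.003, "wx": 0, "wy": 0, "wz": 0, "claw": 0.1}
    - {"dx": 0, "dy": 0, "dz": 0, "wx": 0, "wy": 0, "wz": 0, "claw": 0.1}
    - {"dx": 0, "dy": 0, "dz": 0, "wx": 0, "wy": 0, "wz": 0, "claw": 0.1}

```text
clock: 8.7
tool_pos: [0.5146, 0.4592, 0.051]
eef_rot: [0.722, 0.691, 0.0, -0.0]
contact_force: [-0.5, 1.1, -1.2]
opening: 0.329
```

Call:
drive_tool:
  commands:
    - {"dx": 0, "dy": 0, "dz": 0.001, "wx": 0, "wy": 0, "wz": 0, "claw": 0.1}
    - {"dx": 0, "dy": 0, "dz": 0.001, "wx": 0, "wy": 0, "wz": 0, "claw": 0.1}
    - {"dx": 0, "dy": 0, "dz": 0, "wx": 0, "wy": 0, "wz": 0, "claw": 0.1}

```text
clock: 9.0
tool_pos: [0.5145, 0.459, 0.0489]
eef_rot: [0.722, 0.691, -0.0, 0.0]
contact_force: [0.3, 0.4, 0.2]
opening: 0.331
```

Call:
drive_tool:
  commands:
    - {"dx": 0, "dy": 0, "dz": 0.001, "wx": 0, "wy": 0, "wz": 0, "claw": 0.1}
    - {"dx": 0, "dy": 0, "dz": 0, "wx": 0, "wy": 0, "wz": 0, "claw": 0.1}
    - {"dx": 0, "dy": 0, "dz": 0, "wx": 0, "wy": 0, "wz": 0, "claw": 0.1}

```text
clock: 9.3
tool_pos: [0.5145, 0.459, 0.0479]
eef_rot: [0.722, 0.691, -0.0, 0.0]
contact_force: [0.4, -0.7, -0.6]
opening: 0.33
```

Call:
drive_tool:
  commands:
    - {"dx": 0, "dy": 0, "dz": 0.001, "wx": 0, "wy": 0, "wz": 0, "claw": 0.1}
    - {"dx": 0, "dy": 0, "dz": 0, "wx": 0, "wy": 0, "wz": 0, "claw": 0.1}
    - {"dx": 0, "dy": 0, "dz": 0, "wx": 0, "wy": 0, "wz": 0, "claw": 0.1}

```text
clock: 9.6
tool_pos: [0.5146, 0.4592, 0.047]
eef_rot: [0.722, 0.691, 0.0, -0.0]
contact_force: [0.1, 0.1, 1.6]
opening: 0.332
```

Call:
drive_tool:
  commands:
    - {"dx": 0, "dy": 0, "dz": 0.001, "wx": 0, "wy": 0, "wz": 0, "claw": 0.1}
    - {"dx": 0, "dy": 0, "dz": 0, "wx": 0, "wy": 0, "wz": 0, "claw": 0.1}
    - {"dx": 0, "dy": 0, "dz": 0, "wx": 0, "wy": 0, "wz": 0, "claw": 0.1}

```text
clock: 9.9
tool_pos: [0.5146, 0.4592, 0.047]
eef_rot: [0.723, 0.691, 0.0, 0.0]
contact_force: [-0.4, -1.6, 6.7]
opening: 0.332
```

Contact (6.7 N, z no longer falling). I'll back off 0.5 mm and release gradually.

Call:
drive_tool:
  commands:
    - {"dx": 0, "dy": 0, "dz": -0.0007, "wx": 0, "wy": 0, "wz": 0, "claw": 0.1}
    - {"dx": 0, "dy": 0, "dz": 0, "wx": 0, "wy": 0, "wz": 0, "claw": 0.33}
    - {"dx": 0, "dy": 0, "dz": 0, "wx": 0, "wy": 0, "wz": 0, "claw": 0.36}
    - {"dx": 0, "dy": 0, "dz": 0, "wx": 0, "wy": 0, "wz": 0, "claw": 0.42}
    - {"dx": 0, "dy": 0, "dz": 0, "wx": 0, "wy": 0, "wz": 0, "claw": 0.5}
    - {"dx": 0, "dy": 0, "dz": 0, "wx": 0, "wy": 0, "wz": 0, "claw": 0.6}
    - {"dx": 0, "dy": 0, "dz": 0, "wx": 0, "wy": 0, "wz": 0, "claw": 0.6}

```text
clock: 10.6
tool_pos: [0.5145, 0.459, 0.0464]
eef_rot: [0.722, 0.691, -0.0, 0.0]
contact_force: [-0.3, -0.3, -0.2]
opening: 0.601
```

Call:
drive_tool:
  commands:
    - {"dx": 0, "dy": 0, "dz": -0.01, "wx": 0, "wy": 0, "wz": 0, "claw": 0.6}
    - {"dx": 0, "dy": 0, "dz": -0.02, "wx": 0, "wy": 0, "wz": 0, "claw": 0.6}
    - {"dx": 0, "dy": 0, "dz": -0.02, "wx": 0, "wy": 0, "wz": 0, "claw": 0.6}
    - {"dx": 0, "dy": 0, "dz": -0.03, "wx": 0, "wy": 0, "wz": 0, "claw": 0.6}
    - {"dx": 0, "dy": 0, "dz": -0.04, "wx": 0, "wy": 0, "wz": 0, "claw": 0.6}
    - {"dx": 0, "dy": 0, "dz": -0.04, "wx": 0, "wy": 0, "wz": 0, "claw": 0.6}
    - {"dx": 0, "dy": 0, "dz": -0.03, "wx": 0, "wy": 0, "wz": 0, "claw": 0.6}
    - {"dx": 0, "dy": 0, "dz": 0, "wx": 0, "wy": 0, "wz": 0, "claw": 0.6}

```text
clock: 11.4
tool_pos: [0.5159, 0.462, 0.2442]
eef_rot: [0.723, 0.691, 0.006, -0.001]
contact_force: [1.2, 0.0, 1.2]
opening: 0.598
```

Run:
```python
from h import *
from plant import r,snapshot
d=snapshot("side");s=r.get_state();print(s["clock"],s["tool_pos"],s["contact_force"],s["opening"])
c=d["color"][80:340,170:430];c=cv2.resize(c,None,fx=2.3,fy=2.3,interpolation=cv2.INTER_CUBIC);cv2.imwrite("pics/s6.png",c[:,:,::-1])
a=pickle.load(open("pics/side0.pkl","rb"));x=[cv2.absdiff(a["color"],d["color"])[265:325,370:410].mean()];print("spare diff",x)
```

```text
11.45 [0.51524265 0.4605704  0.24116344] [ 0.31058306  0.36152618 -0.21273855] 0.5975324197800929
spare diff [np.float64(3.2683333333333335)]
```

View pics/s6.png

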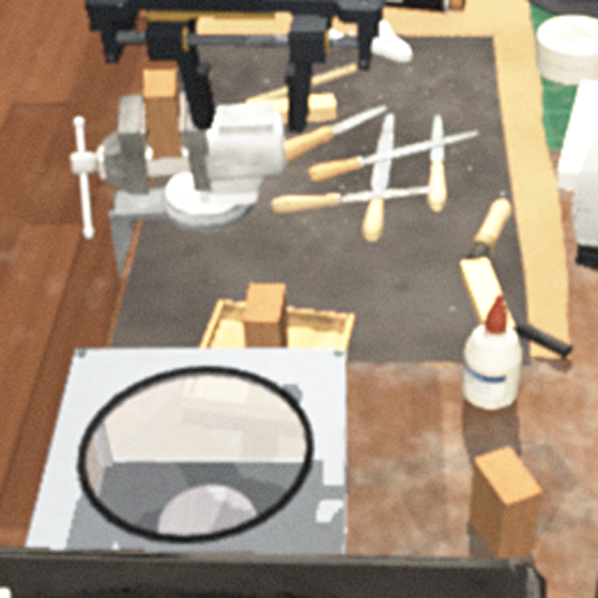

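The blank stands upright in the tray (crop (266,312)), the gripper is clear above it, and the spare hasn't moved. Handing in.

```bash
python3 -c "
from plant import r
print(r.finish_job())"
```

```text
the job is handed in; nothing more can be done
None
```

The blank is out of the drying box and standing upright on its end near the middle of the tray. I handed the job in at about 11.5 s of the 38 s allowed.

- **Route:** I lifted the tool over the end board and the case. I went down through the port with the jaws part open, gripped the blank across its 29 mm side at 20 N, and lifted it straight out.
- **Set-down:** I lowered it in 1 mm steps near the floor. The force reading at contact was 6.7 N. I then backed off slightly, opened the jaws gradually and raised the gripper clear.
- **Last checks:** The final picture shows the blank upright in the tray, the pedestal empty and the gripper well clear. The spare looks unmoved: the pixel difference from the first picture there is about 3 of 255. The tool force read close to zero.
- **What failed or disagreed:** The first two move calls were refused because the rows left out some fields, and nothing moved. The colour mask measured the blank's narrow side at 26.9 mm, but the jaws closed at about 29 mm, which matches the stated size.

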